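# Push the sensor probe home in the reference vessel's quick coupling

### The arm

A 6-joint arm with a two-finger parallel gripper is mounted at the origin on the work surface. World frame = base frame: x ahead of the robot, y to its left, z up, the work surface at z = 0. Lengths are in m, angles in rad, forces in N, time in s.
With the tool pointing down it reaches from about 0.35 to 0.975 m from the base axis. Payload 4.9 kg.
Tool frame: the origin (TCP) lies midway between the tips of the shut fingers; the grasp point (between the pads) lies manip.grip_depth behind it (manip.grip_depth is the distance from the TCP to the grasp point, in m); z points along the fingers, x is the direction in which the jaws open and shut, and the axes are right-handed (so a half turn about z gives the same grasp; the last joint's range is limited). The gripper opens to 85 mm and grips with 20 to 120 N. Pads are 22 mm wide; open, the fingers measure 114 mm over their backs; the gripper's body (76 mm by 85 mm) begins 54 mm behind the grasp point. The pads swing forward as they close: fully open they stand 13 mm farther back than shut.
Start: joints at [1.031, 0.053, 1.613, -0, 1.476, -0.119], TCP at [0.255, 0.57, 0.231] pointing down, gripper open.
Joint ranges: [-3.01, 3.01], [-1.01, 2.22], [0.06, 2.58], [-1.02, 4.17], [0.09, 2.62], [-3.14, 3.14]. Speed limits (rad/s): [2.57, 2.57, 3.14, 3.14, 3.14, 3.14].

### API

Orientations are given as a unit quaternion [w, x, y, z].
In Python, from plant import state, grab_frame, ticket, manip gives the robot as it stands.
- The arm moves only by the tool carry_out, never from a script. Its argument "moves" is a list that holds one entry, the list of rows, each a list of 7 numbers: the turn, a rotation vector about the tool's x, y, z each as a share of 5 degrees, from -1 to 1, then the shift along the tool's x, y, z each as a share of 0.04 m, from -1 to 1, then the gripper command: -1 is shut, 1 is fully open, values between are in proportion. A call has 1 to 8 rows; each row shifts and turns the commanded pose from where the row before left it, along the tool's axes as they then stand; what a row does not reach is not made up. A row lasts 1/12 s, in which the tool goes at most 41.7 mm and 7.16 degrees, less where a joint would pass 70% of its speed; a pose out of reach is approached as far as the arm can. A call with a number of a shift or a turn outside -1 to 1 is refused whole. A call with a gripper value outside its range is refused whole. The fingers move at their own pace and stop on an object; the grip force is fixed at half the most. Time passes only in rows, so rows that do not move let the fingers close. It gives the time, the measured TCP pose, the force and the opening at its end, in the units of the state.
- state(): the state, without advancing time (a new reading comes with each control period).
- grab_frame(name): name is "scene" or "side" or "wrist"; returns a dict with "frame" (384x512x3 uint8, red, green, blue), "z_map" (384x512 float32, m along the optical axis (not along the pixel's ray), 0 where there is no reading), "K" (3x3 intrinsics, pixels), "world_from_camera" (4x4, takes a point from camera to world coordinates); the wrist camera has in their place "hand_eye" (4x4, takes a point from camera to tool coordinates, whose origin is the TCP and whose axes are the tool frame's). Camera axes: x right, y down, z forward; pixel columns grow to the right and rows downward; lengths in m; the calibration is good to about 2 mm. A picture is of the moment at which its call begins: read the wrist's pose just before it.
- ticket.job_done(): hands the job in, once; it reports no verdict.
The state is a dict: "time": time; "joint_pos": joint angles; "joint_vel": joint speeds; "joint_efforts": joint torques, N m; "tool_pos": TCP position; "tool_rot": TCP orientation; "contact_force": force on the tool from outside, world axes, zero at the start; "ft_torque": the same for the moment, N m; "gripper_width": opening from 0.0 (shut) to 1.0 (fully open).
Only numpy, scipy, OpenCV 4.12 (cv2) and the standard library are available. Lean on these libraries where they do the work, as an engineer would, in place of code of your own. Each camera call takes 0.05 s, during which the arm holds its last target.

### The job

Take the long steel probe tube out of the white rack and push it, grooved end down, into the square brass quick coupling on the reference vessel until the grip snaps into the tube's groove and holds it down on its spring seat, then let go. How deep the seat lies has to be felt: press no harder than about 1.8 kilos (18 N) so that the seat is not crushed, and leave the short plug, the beaker, the bottle and the white liner where they are.

Things in the scene. Friction and masses are not known exactly. Their poses are not given: they have to be found in the camera images.
- probe: The probe tube: plain steel round bar 116 mm long, 0.11 to 0.22 kg, upright at the start in a rack hole with 66 mm showing. Origin at the centre of its lower tip, z up its axis. From the tip up: cone widening from 9 to 16 mm diameter over 7 mm, 16 mm to 13.5 mm, a groove of 11 mm diameter from 13.5 to 22.5 mm, then 16 mm again. Its turn about its axis does not matter.
- sleeve (a point): Middle of the probe's grip sleeve, on the axis 81 mm above the tip: the place to hold it. The sleeve is 22 mm in diameter, from 63 to 99 mm above the tip; above it 17 mm of 16 mm bar stand out.
- rack: White block 70 mm (its x) by 150 mm (its y) by 60 mm high, fixed, origin at the centre of its underside. Two upright round holes of 18 mm diameter, 50 mm deep (floors 10 mm above the bench), at y = -40 and +40 mm in its frame; one holds the probe, the other the blank. Fingers that close along its x clear the other piece.
- blank: Blanking plug, not to be used: short steel pin of 16 mm diameter and 58 mm length with a flat head of 30 mm diameter and 10 mm thickness on top, standing in the other rack hole (18 mm showing). Origin at the centre of its foot.
- coupling: The reference vessel: one of three grey vessel modules (62 mm square, 120 mm high) on the carousel, the only one with a square brass coupling block (36 mm square, 54 mm high) on top. Fixed. Origin at the centre of its underside, 20 mm above the bench; z up.
- mouth (a point): Centre of the coupling's open mouth in the top face of the brass block, 194 mm above the bench. Upright slick bore, 17.5 mm diameter, with a spring seat at its bottom that lies 31 to 47 mm below the mouth, different each time and not measured. Three spring jaws in the bore, undersides 11.3 mm above the unpressed seat, spread on the tube's cone (4 to 9 N) and snap into its groove.
- seat (a joint): How far the spring seat is pressed down (m), 0 unpressed. Spring 5 N per mm from 1 N at 0, damped (2 N more at 10 mm/s). The jaws snap into the groove when it passes about 0.0022 (9 to 14 N of push in all); pressed past 0.0036 (19 N) the seat is crushed; hard stop 0.005. Locked and let go, it stays near 0.0018; not locked, it springs back to under 0.0008.
- carousel: White round disc of 260 mm diameter and 20 mm thickness, fixed, carrying the three vessel modules at 120 degrees; origin at the centre of its underside.
- closed1: Grey vessel module with a round brass cap, 144 mm high in all; fixed, origin at the centre of its underside.
- closed2: Grey vessel module with a round brass cap, 144 mm high in all; fixed, origin at the centre of its underside.
- beaker: Glass beaker, 64 mm diameter and 85 mm high, loose bystander; origin at the centre of its underside.
- reagent: Amber bottle, 68 mm diameter and 140 mm high, loose bystander; origin at the centre of its underside.
- liner: White vessel liner, 46 mm diameter at its rim and 100 mm high, loose bystander; origin at the centre of its underside.

How it is judged:
On the way:
1. the probe's tip enters the coupling's mouth (horizontal distance between mouth and probe below 0.004 m and z of probe in the frame of mouth below -0.008 m), for 0.1 s.
At the end, for the whole second after the job is handed in: The probe stands in the coupling, let go and still (under 20 mm/s), tip more than 30 mm below the mouth and within 4 mm of its axis, upright within 0.08 rad, locked by the jaws so that the spring seat stays pressed by more than 1.2 mm (value of joint seat above 0.0012 m and horizontal distance between mouth and probe below 0.004 m and z of probe in the frame of mouth below -0.03 m and angle between probe's own z axis and vertical below 0.08 rad and linear speed of probe below 0.02 m/s); the robot touches nothing.
It fails at once if the spring seat is crushed (pressed down more than 3.6 mm) (value of joint seat above 0.0036 m).
It fails at once if the probe is jammed against the coupling (contact forces over 40 N), or the gripper or arm leans on it with over 25 N (contact force between probe and coupling above 40 N or contact force between any of the fingers, the arm and coupling above 25 N).
It fails at once if the blanking plug is moved more than 20 mm (distance of blank from where it was at the start of the episode above 0.02 m).
It fails at once if the beaker, bottle or liner is moved more than 20 mm or tipped (distance of any of beaker, reagent, liner from where it was at the start of the episode above 0.02 m or angle between any of beaker, reagent, liner's own z axis and vertical above 0.3 rad).
It also fails if it takes over 72 s, if anything falls off the work surface, if the arm or the gripper's body presses on something with over 40 N, if the wrist force passes 120 N, or if a joint passes its speed limit or range.

## Working session

There is one attempt and no reset: what is moved stays moved. The work goes in short steps, Python scripts to look and compute and a tool call to move; the robot and the scene stay as the last step left them, time stands still between calls to the robot, and variables do not carry over. Pictures are saved under pics/ and viewed, and the job is handed in when it is done.

Besides the shell and the picture viewer there is one more tool, called after "Call:" as name(argument=value, ...), one argument or row to a line, values as JSON. carry_out: Moves the arm, as the interface text tells. Shift numbers are shares of 0.04 m and turn numbers shares of 5 degrees, none past 1 either way. Its arguments: {"type":"object","properties":{"moves":{"type":"array"}},"required":["moves"]}

```bash
ls; mkdir -p pics; python3 - <<'E'
from plant import state, grab_frame, ticket, manip
import cv2,numpy as np
print(state()); print({k:getattr(manip,k) for k in dir(manip) if not k.startswith('_')})
for n in ("scene","side","wrist"):
    f=grab_frame(n); cv2.imwrite(f"pics/{n}0.png",f["frame"][:,:,::-1]); np.savez(f"pics/{n}0.npz",**f)
    print(n,f["K"].tolist(),np.round(f.get("world_from_camera",f.get("hand_eye")),4).tolist())
E
```

```text
pics
{'time': 0.0, 'joint_pos': array([ 1.03099148e+00,  5.33338061e-02,  1.61434163e+00, -2.76160868e-05,
        1.47600804e+00, -1.18992588e-01]), 'joint_vel': array([-2.46734338e-03,  5.19227524e-05, -1.26763821e-03, -1.72900220e-03,
       -1.00559842e-03,  4.52706155e-04]), 'joint_efforts': array([ 1.43127777e-04, -3.93699002e+01, -3.70168018e+01, -1.09581106e-04,
        6.93650421e-03,  2.41871589e-05]), 'tool_pos': array([0.25498153, 0.56991375, 0.23004887]), 'tool_rot': array([ 4.72698849e-04,  8.39195457e-01,  5.43828918e-01, -9.32542853e-04]), 'contact_force': array([ 0.25621267, -0.20166135, -0.06474622]), 'ft_torque': array([ 1.41641894e-02,  5.74825209e-03, -3.12599142e-05]), 'gripper_width': 0.99748140829036}
{'IKError': <class 'plant.IKError'>, 'grip_depth': 0.0187}
scene [[351.4337688354249, 0.0, 255.1930106414606], [0.0, 351.4337688354249, 192.8625973522799], [0.0, 0.0, 1.0]] [[0.5531, 0.6434, -0.5292, 1.1452], [0.8329, -0.4413, 0.334, -0.3218], [-0.0187, -0.6255, -0.78, 0.9972], [0.0, 0.0, 0.0, 1.0]]
side [[392.99755507205356, 0.0, 255.90513822674004], [0.0, 392.99755507205356, 185.35438971248448], [0.0, 0.0, 1.0]] [[0.9402, -0.2306, 0.2507, 0.3256], [-0.3406, -0.6403, 0.6885, -0.6549], [0.0018, -0.7327, -0.6805, 0.8466], [0.0, 0.0, 0.0, 1.0]]
wrist [[278.6590645598472, 0.0, 259.26587054038805], [0.0, 278.6590645598472, 192.39341145331844], [0.0, 0.0, 1.0]] [[1.0, -0.0001, -0.0001, 0.0003], [0.0002, 0.9596, 0.2814, -0.0718], [0.0001, -0.2814, 0.9596, -0.1421], [0.0, 0.0, 0.0, 1.0]]
```

View pics/scene0.png

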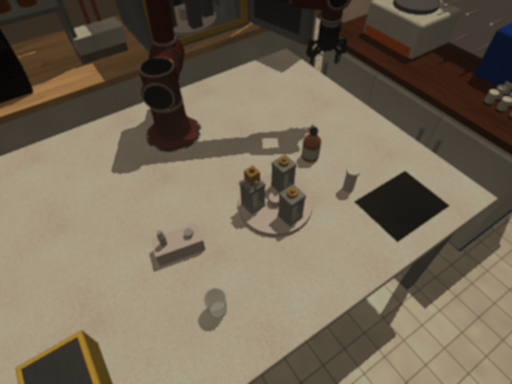

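View pics/side0.png

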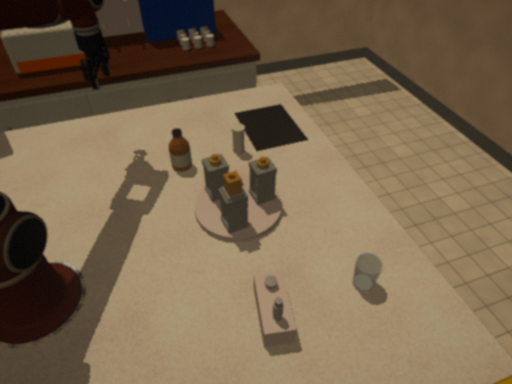

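View pics/wrist0.png

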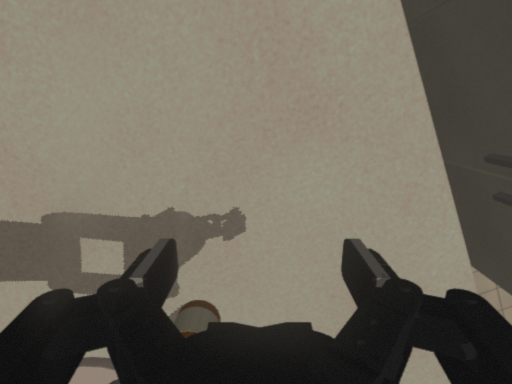

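The scene view shows the rack at about (178,246) with the probe near (160,238) and the blank near (188,233), and the carousel at (277,200). The side view shows the rack at (275,308), the square block at (232,183), the bottle at (180,150), the liner at (238,138) and the beaker at (367,272). I'll zoom in on these.

```bash
python3 - <<'E'
import cv2,numpy as np
d=np.load("pics/scene0.npz");s=np.load("pics/side0.npz")
a=cv2.resize(d["frame"][140:330,130:330],None,fx=3,fy=3,interpolation=cv2.INTER_CUBIC)
b=cv2.resize(s["frame"][120:350,150:400],None,fx=2.5,fy=2.5,interpolation=cv2.INTER_CUBIC)
g=lambda im:(255*(im/255.)**0.6).astype(np.uint8)[:,:,::-1]
cv2.imwrite("pics/sc_z.png",g(a));cv2.imwrite("pics/si_z.png",g(b))
E
```

```text
(no output)
```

View pics/sc_z.png

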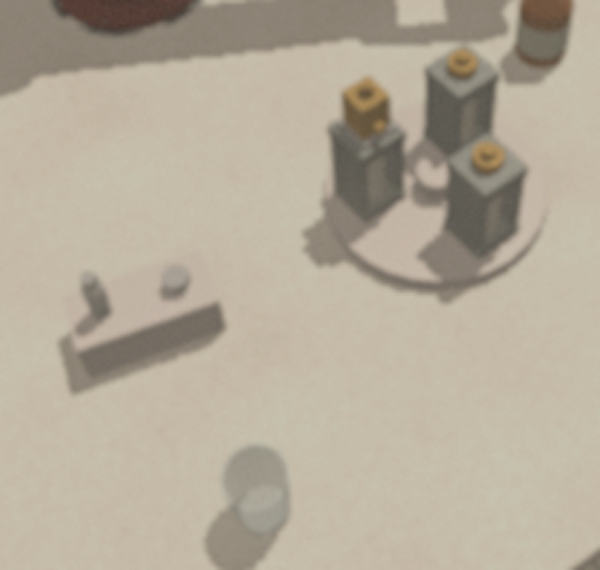

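View pics/si_z.png

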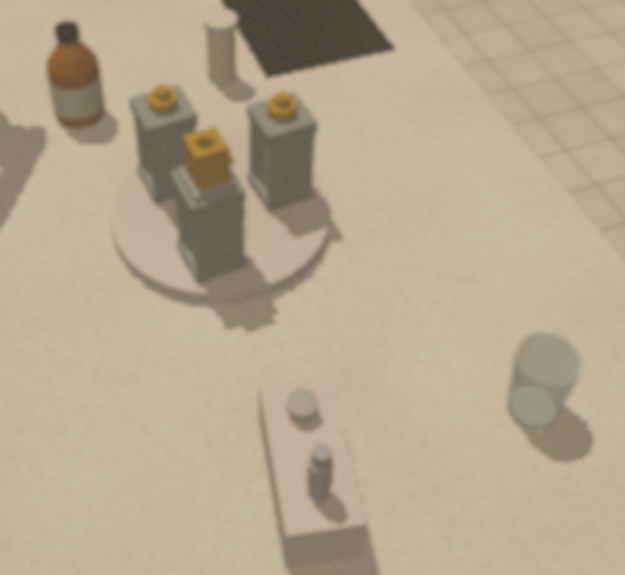

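```bash
cat > h.py <<'E'
import cv2,numpy as np
def ray(f,u,v,z):
    K=f["K"];T=f["world_from_camera"]
    d=T[:3,:3]@np.linalg.solve(K,[u,v,1.]);o=T[:3,3]
    return o+d*(z-o[2])/d[2]
def dp(f,u,v):
    Z=f["z_map"][int(round(v)),int(round(u))];T=f["world_from_camera"]
    return T[:3,:3]@(np.linalg.solve(f["K"],[u,v,1.])*Z)+T[:3,3]
E
python3 - <<'E'
from h import *
d=dict(np.load("pics/scene0.npz"));s=dict(np.load("pics/side0.npz"))
S=lambda x,y:(x/3+130-.33,y/3+140-.33)
I=lambda x,y:(x/2.5+150-.3,y/2.5+120-.3)
P=lambda n,a,b,z:print(n,z,np.round(ray(d,*S(*a),z),4),np.round(ray(s,*I(*b),z),4),'depth',np.round(dp(d,*S(*a)),3),np.round(dp(s,*I(*b)),3))
P('probe',(89,277),(321,452),.126)
P('blank',(175,276),(302,402),.078)
P('mouth',(367,91),(207,143),.194)
P('cap1',(462,62),(163,97),.164)
P('cap2',(488,154),(282,104),.164)
P('beaker',(263,508),(533,405),.0)
P('reagent',(540,5),(67,35),.14)
print('liner',ray(s,*I(222,20),.1))
# rack corner points
for n,a in (('c1',(80,350)),('c2',(222,304))): print(n,ray(d,*S(*a),.06))
for n,a in (('s1',(287,537)),('s2',(366,523)),('s3',(260,385)),('s4',(336,385))): print(n,ray(s,*I(*a),.06))
# rack top mask by depth
for n,f in (('scene',d),('side',s)):
    v,u=np.mgrid[:384,:512];Z=f["z_map"];c=np.linalg.inv(f["K"])@np.stack([u.ravel(),v.ravel(),np.ones(u.size)])*Z.ravel()
    w=(f["world_from_camera"][:3,:3]@c).T+f["world_from_camera"][:3,3]
    m=(abs(w[:,2]-.06)<.006)&(w[:,0]>.2)&(w[:,0]<.8)&(abs(w[:,1])<.4)
    m=m.reshape(384,512).astype(np.uint8)
    k,l,st,ce=cv2.connectedComponentsWithStats(m)
    for i in range(1,k):
        if st[i,4]>150:
            pts=w[(l==i).ravel()][:,:2].astype(np.float32); print(n,st[i],cv2.minAreaRect(pts))
    # heights maxima
    m=(abs(w[:,2]-.194)<.004)&(w[:,0]>.2)&(w[:,0]<.9)&(abs(w[:,1])<.4)
    print(n,'top',m.sum(),w[m].mean(0),cv2.minAreaRect(w[m][:,:2].astype(np.float32)))
    m=(w[:,2]>.1)&(abs(w[:,0]-.5)<.2)&(w[:,1]<.0); print('probe?',m.sum(),w[m].mean(0) if m.any() else '')
E
```

```text
probe 0.126 [ 0.5177 -0.2624  0.126 ] [ 0.5159 -0.2672  0.126 ] depth [ 0.519 -0.263  0.128] [ 0.516 -0.266  0.124]
blank 0.078 [ 0.5322 -0.1849  0.078 ] [ 0.5316 -0.1883  0.078 ] depth [ 0.534 -0.185  0.08 ] [ 0.532 -0.187  0.076]
mouth 0.194 [0.5193 0.064  0.194 ] [0.5217 0.0543 0.194 ] depth [0.514 0.067 0.187] [0.525 0.068 0.182]
cap1 0.164 [0.519  0.1874 0.164 ] [0.5079 0.1761 0.164 ] depth [0.517 0.189 0.161] [0.509 0.182 0.159]
cap2 0.164 [0.6379 0.1322 0.164 ] [0.627  0.1204 0.164 ] depth [0.639 0.132 0.165] [0.629 0.127 0.158]
beaker 0.0 [ 0.7644 -0.2222  0.    ] [ 0.769  -0.2228  0.    ] depth [ 0.796 -0.23   0.082] [ 0.747 -0.244  0.042]
reagent 0.14 [0.4783 0.3327 0.14  ] [0.4357 0.3622 0.14  ] depth [0.446 0.364 0.099] [0.436 0.367 0.136]
liner [0.64211407 0.38401459 0.1       ]
c1 [ 0.54501934 -0.30076176  0.06      ]
c2 [ 0.57820341 -0.15741883  0.06      ]
s1 [ 0.47646152 -0.29545059  0.06      ]
s2 [ 0.54360312 -0.30659554  0.06      ]
s3 [ 0.50583487 -0.14636542  0.06      ]
s4 [ 0.57355832 -0.1708099   0.06      ]
scene [151 223  53  35 842] ((0.5248266458511353, -0.22358641028404236), (0.14988408982753754, 0.0734618604183197), 78.75419616699219)
scene top 98 [0.52239604 0.05967301 0.19503366] ((0.5220112800598145, 0.06117599457502365), (0.0381123423576355, 0.03700679540634155), 6.375986576080322)
probe? 1166 [ 0.67257754 -0.59748262  0.11377619]
side [ 253  271   43   65 1590] ((0.5233859419822693, -0.226514995098114), (0.1520383059978485, 0.0705992579460144), 78.95433044433594)
side top 117 [0.52009497 0.05777713 0.19233556] ((0.5198246836662292, 0.05943402647972107), (0.036442141979932785, 0.04008461534976959), 3.670344114303589)
probe? 882 [ 0.35023908 -0.60464245  0.75131895]
```

Call:
carry_out(
  moves=[
    [[0,0,1,0,0,-0.12,1],[0,0,1,0,0,-0.12,1],[0,0,1,0,0,-0.12,1],[0,0,1,0,0,-0.12,1],[0,0,1,0,0,-0.12,1],[0,0,1,0,0,-0.12,1],[0,0,1,0,0,-0.12,1],[0,0,1,0,0,-0.12,1]],
  ],
)

```text
time: 0.82
tool_pos: [0.2552, 0.5702, 0.2694]
tool_rot: [0.0, 0.975, 0.222, -0.0]
contact_force: [0.2, 0.4, 0.9]
gripper_width: 1.002
```

Call:
carry_out(
  moves=[
    [[0,0,1,0,0,-0.12,1],[0,0,1,0,0,-0.12,1],[0,0,1,0,0,-0.12,1],[0,0,1,0,0,-0.12,1],[0,0,1,0,0,-0.12,1],[0,0,1,0,0,-0.12,1],[0,0,1,0,0,-0.12,1],[0,0,0.42,0,0,-0.1,1]],
  ],
)

```text
time: 1.48
tool_pos: [0.2552, 0.5703, 0.3072]
tool_rot: [0.0, 0.995, -0.099, -0.0]
contact_force: [0.6, 0.2, -0.7]
gripper_width: 1.0
```

Call:
carry_out(
  moves=[
    [[0,0,0,0.6,0.74,0,1],[0,0,0,0.6,0.74,0,1],[0,0,0,0.6,0.74,0,1],[0,0,0,0.6,0.74,0,1],[0,0,0,0.6,0.74,0,1],[0,0,0,0.6,0.74,0,1],[0,0,0,0.6,0.74,0,1],[0,0,0,0.6,0.74,0,1]],
  ],
)

```text
time: 2.15
tool_pos: [0.3978, 0.2991, 0.307]
tool_rot: [0.0, 0.995, -0.097, -0.0]
contact_force: [0.5, 0.4, 0.7]
gripper_width: 1.001
```

Call:
carry_out(
  moves=[
    [[0,0,0,0.6,0.74,0,1],[0,0,0,0.6,0.74,0,1],[0,0,0,0.6,0.74,0,1],[0,0,0,0.6,0.74,0,1],[0,0,0,0.6,0.74,0,1],[0,0,0,0.6,0.74,0,1],[0,0,0,0.62,0.8,0,1],[0,0,0,0,0,0,1]],
  ],
)

```text
time: 2.82
tool_pos: [0.5241, 0.0569, 0.3065]
tool_rot: [0.001, 0.995, -0.101, -0.0]
contact_force: [-0.9, 0.2, -0.6]
gripper_width: 0.999
```

```bash
cat >> h.py <<'E'
from scipy.spatial.transform import Rotation as R
def wrist(name):
    from plant import state, grab_frame
    s=state();f=grab_frame("wrist")
    T=np.eye(4);T[:3,:3]=R.from_quat(np.roll(s["tool_rot"],-1)).as_matrix();T[:3,3]=s["tool_pos"]
    f=dict(f);f["world_from_camera"]=T@f["hand_eye"];f["tool"]=T
    np.savez(f"pics/{name}.npz",**f);cv2.imwrite(f"pics/{name}.png",f["frame"][:,:,::-1]);print(np.round(s["tool_pos"],4),np.round(s["tool_rot"],4),s["time"],s["joint_vel"].round(3), s["contact_force"].round(2))
    return f
def px(f,p):
    T=np.linalg.inv(f["world_from_camera"]);c=f["K"]@(T[:3,:3]@p+T[:3,3]);return c[:2]/c[2]
E
python3 -c "
from h import *
f=wrist('w1');print(px(f,np.array([.521,.06,.194])))"
```

```text
[0.5241 0.0569 0.3065] [ 1.400e-03  9.949e-01 -1.012e-01 -1.000e-04] 2.8167 [ 0.082 -0.027  0.025  0.07   0.039  0.078] [-0.95  0.22 -0.61]
[255.53688795 186.86893336]
```

View pics/w1.png

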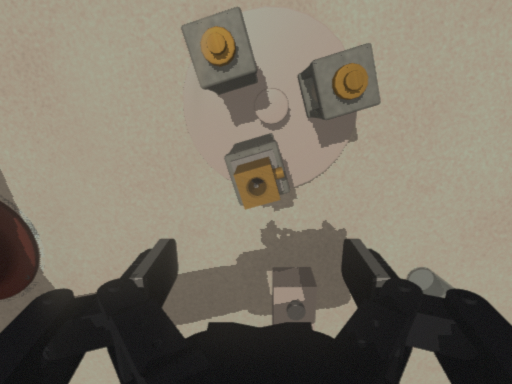

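The wrist view shows the square brass block at about (257,184), its dark mouth at about (257,186), and the round caps at (218,46) and (351,81). I'll measure the mouth by ray casting.

```bash
python3 - <<'E'
from h import *
f=wrist('w2')
im=f["frame"];hsv=cv2.cvtColor(im,cv2.COLOR_RGB2HSV)
crop=cv2.resize(im[140:230,210:310],None,fx=6,fy=6,interpolation=cv2.INTER_CUBIC)
cv2.imwrite('pics/w2z.png',crop[:,:,::-1])
g=cv2.cvtColor(im,cv2.COLOR_RGB2GRAY)
sub=(g<75).astype(np.uint8);sub[:170]=0;sub[203:]=0;sub[:,:240]=0;sub[:,275:]=0
k,l,st,ce=cv2.connectedComponentsWithStats(sub)
print(st,ce)
for i in range(1,k):
  if st[i,4]>30: print(ce[i],ray(f,*ce[i],.194))
print(g[175:200,245:270:1])
E
```

```text
[0.5231 0.0596 0.3065] [ 2.000e-04  9.950e-01 -1.004e-01 -7.000e-04] 2.8667 [ 0.065 -0.026  0.016  0.026  0.013  0.019] [-0.56  0.88  0.04]
[[     0      0    512    384 196385]
 [   240    171      1      1      1]
 [   246    170      1      1      1]
 [   248    170      7      2      8]
 [   274    171      1      2      2]
 [   242    172      2      2      2]
 [   245    172      1      1      1]
 [   250    180     17     17    208]] [[255.49754818 191.5047636 ]
 [240.         171.        ]
 [246.         170.        ]
 [250.75       170.375     ]
 [274.         171.5       ]
 [242.5        172.5       ]
 [245.         172.        ]
 [258.11538462 188.48557692]]
[258.11538462 188.48557692] [0.52191669 0.0608355  0.194     ]
[[111 113 113 113 113 111 112 113 111 111 110 111 112 112 111 113 112 112
  111 110 109 108 108 109 109]
 [115 115 114 113 114 113 114 114 112 112 112 112 111 111 112 111 111 111
  113 111 107 102 108 110 108]
 [115 114 115 115 113 112 113 113 112 113 111 111 112 111 112 110 112 111
  112 111 111 111 111 112 110]
 [114 113 113 114 114 114 114 115 112 111 11
[... 1566 characters left out ...]
66  69  70  70  71  73  74  75  73  74
   75  74  73  77  89 103 105]
 [110 110 109 103  92  85  75  67  64  66  71  71  71  73  73  74  74  74
   74  72  74  85 102 105 107]
 [111 111 112 108  99  90  85  76  69  69  70  72  72  73  73  73  74  74
   73  74  78  95 103 106 108]
 [111 112 112 111 107  98  92  88  80  73  72  71  73  73  72  73  74  72
   78  84  95 101 104 106 109]
 [111 111 110 112 112 108 100  95  92  87  80  77  76  75  76  75  78  80
   92 101 106 105 106 107 109]
 [111 111 112 112 111 111 108 100  97  96  95  95  93  90  88  90  93  99
  101 103 107 108 110 109 108]
 [112 112 112 111 110 111 110 107 103 100  99  99  99 100 101 101 101 103
  104 103 106 108 110 111 111]]
```

View pics/w2z.png

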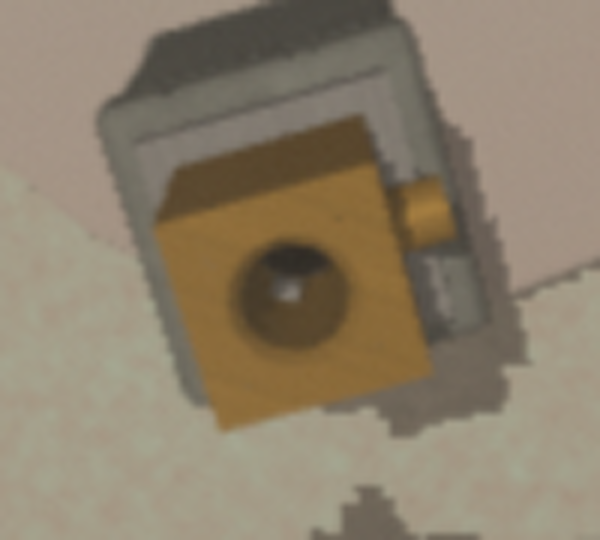

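Call:
carry_out(
  moves=[
    [[0,0,0,0.16,0.89,0.19,1],[0,0,0,0.16,0.89,0.19,1],[0,0,0,0.16,0.89,0.19,1],[0,0,0,0.16,0.89,0.19,1],[0,0,0,0.16,0.89,0.19,1],[0,0,0,0.16,0.89,0.19,1],[0,0,0,0.16,0.89,0.19,1],[0,0,0,0.16,0.89,0.19,1]],
  ],
)

```text
time: 3.58
tool_pos: [0.5173, -0.2268, 0.2462]
tool_rot: [-0.0, 0.995, -0.097, 0.0]
contact_force: [0.4, 0.2, 0.2]
gripper_width: 1.002
```

Call:
carry_out(
  moves=[
    [[0,0,0,0.16,0.89,0.19,1],[0,0,0,0,0,0,1],[0,0,0,0,0,0,1],[0,0,0,0,0,0,1],[0,0,0,0,0,0,1],[0,0,0,0,0,0,1]],
  ],
)

```text
time: 4.08
tool_pos: [0.5172, -0.2615, 0.2396]
tool_rot: [0.0, 0.995, -0.096, 0.0]
contact_force: [0.0, -0.3, 0.6]
gripper_width: 0.998
```

```bash
python3 - <<'E'
from h import *
f=wrist('w3')
im=f["frame"];p=px(f,np.array([.517,-.265,.126]));print(p)
u,v=map(int,p)
cv2.imwrite('pics/w3z.png',cv2.resize(im[v-60:v+60,u-60:u+60],None,fx=5,fy=5,interpolation=cv2.INTER_CUBIC)[:,:,::-1]);print(u-60,v-60)
E
```

```text
[ 0.5172 -0.2615  0.2396] [ 1.000e-04  9.953e-01 -9.650e-02  5.000e-04] 4.0833 [-0.005  0.001 -0.002 -0.001 -0.002 -0.001] [ 0.03 -0.27  0.57]
[259.8549561  192.78305421]
199 132
```

View pics/w3z.png

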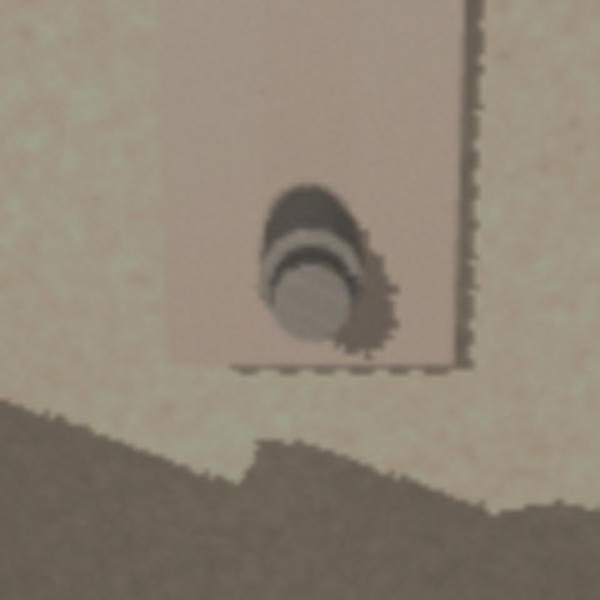

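View pics/w3.png

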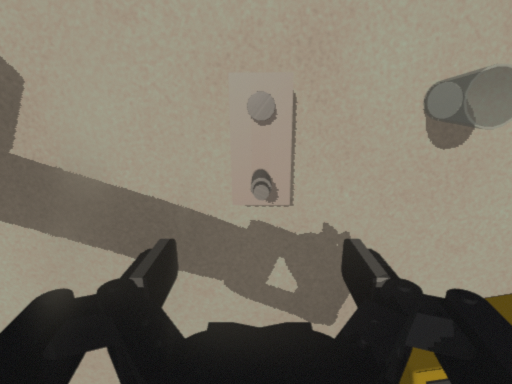

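The zoomed wrist view shows the probe's round top centred at about crop (313,300), which is full-frame (261.2,191.6). The rack is square with the image axes, so the jaws already line up with its x.

```bash
python3 - <<'E'
from h import *
for n,p,z in (('w3',(261.2,191.6),.126),('w2',(258.1,188.5),.194)):
    f=dict(np.load(f'pics/{n}.npz'));w=ray(f,*p,z);T=f['tool'];print(n,w,'in tool',T[:3,:3].T@(w-T[:3,3]))
f=dict(np.load('pics/w3.npz'));T=f['tool'];print('xang',np.degrees(np.arctan2(T[1,0],T[0,0])))
print(ray(f,261,105,.078))
E
```

```text
w3 [ 0.51848602 -0.26409192  0.126     ] in tool [0.00167125 0.00231454 0.11355403]
w2 [0.52189955 0.06082452 0.194     ] in tool [-0.00128272 -0.00105189  0.11249408]
xang -11.074262848208315
[ 0.53388633 -0.18574243  0.078     ]
```

Call:
carry_out(
  moves=[
    [[0,0,0,0.04,0.06,0.4,1],[0,0,0,0,0,0.8,1],[0,0,0,0,0,0.8,1],[0,0,0,0,0,0.8,1],[0,0,0,0,0,0.8,1],[0,0,0,0,0,0.58,1],[0,0,0,0,0,0,1],[0,0,0,0,0,0,1]],
  ],
)

```text
time: 4.8
tool_pos: [0.5172, -0.2645, 0.0708]
tool_rot: [-0.001, 0.995, -0.097, -0.001]
contact_force: [0.1, 0.1, 1.0]
gripper_width: 1.004
```

```bash
python3 - <<'E'
from h import *
f=wrist('w4');print(px(f,np.array([.5185,-.2641,.126])))
E
```

```text
[ 0.5172 -0.2645  0.0708] [-7.000e-04  9.953e-01 -9.720e-02 -1.200e-03] 4.8 [-0.004 -0.037 -0.059 -0.002 -0.002 -0.001] [0.09 0.14 0.97]
[263.18639231 310.27277025]
```

View pics/w4.png

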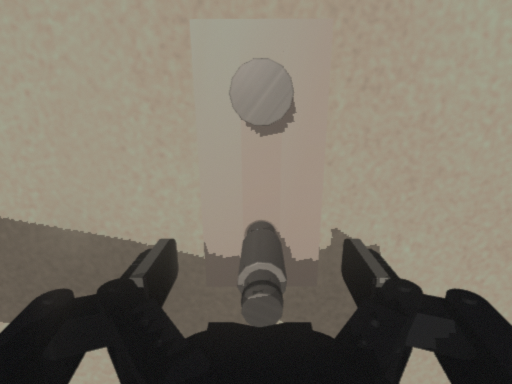

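The probe stands midway between the open fingers, its top at about (262,308) against a predicted (263,310). Closing now.

Call:
carry_out(
  moves=[
    [[0,0,0,0,0,0,0],[0,0,0,0,0,0,-0.3],[0,0,0,0,0,0,-0.5],[0,0,0,0,0,0,-1],[0,0,0,0,0,0,-1],[0,0,0,0,0,0,-1],[0,0,0,0,0,0,-1],[0,0,0,0,0,0,-1]],
  ],
)

```text
time: 5.52
tool_pos: [0.518, -0.266, 0.0726]
tool_rot: [0.0, 0.995, -0.098, 0.0]
contact_force: [-1.7, 0.3, 6.4]
gripper_width: 0.244
```

```bash
python3 - <<'E'
from h import *
from plant import state
s=state();print(s['gripper_width'],s['contact_force'],s['ft_torque'])
f=wrist('w5')
im=f["frame"];cv2.imwrite('pics/w5z.png',cv2.resize(im[230:350,180:340],None,fx=5,fy=5,interpolation=cv2.INTER_CUBIC)[:,:,::-1])
E
```

```text
0.2438108624138508 [-1.7281242   0.30390092  6.4251433 ] [ 0.15003463  0.3665751  -0.01221103]
[ 0.518  -0.266   0.0726] [ 3.000e-04  9.952e-01 -9.770e-02  3.000e-04] 5.5167 [ 0.001  0.001  0.002 -0.    -0.    -0.001] [-1.73  0.3   6.43]
```

View pics/w5z.png

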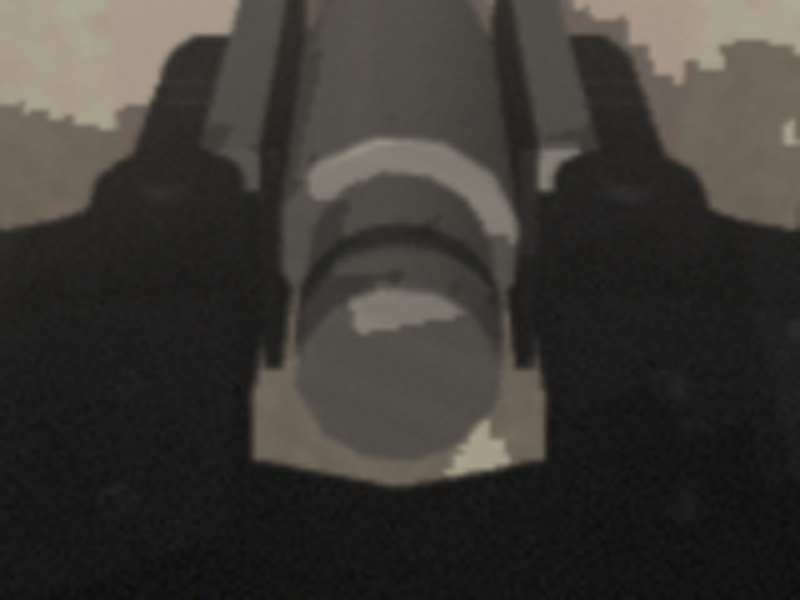

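Closed on the sleeve: opening 0.244, about 21 mm against the 22 mm sleeve. Lifting now.

Call:
carry_out(
  moves=[
    [[0,0,0,0,0,-0.3,-1],[0,0,0,0,0,-0.7,-1],[0,0,0,0,0,-0.9,-1],[0,0,0,0,0,-0.9,-1],[0,0,0,0,0,-0.9,-1],[0,0,0,0,0,-0.9,-1],[0,0,0,0,0,-0.8,-1],[0,0,0,0,0,-0.3,-1]],
  ],
)

```text
time: 6.23
tool_pos: [0.5191, -0.2665, 0.3061]
tool_rot: [0.002, 0.995, -0.098, 0.004]
contact_force: [-0.3, -1.0, -0.4]
gripper_width: 0.24
```

```bash
python3 - <<'E'
from h import *
f=dict(np.load('pics/w5.npz'));w=ray(f,259.6,304.2,.126);T=f['tool'];print('top in tool at grip',T[:3,:3].T@(w-T[:3,3]))
f=wrist('w6')
T=f['tool'];print('xang',np.degrees(np.arctan2(T[1,0],T[0,0])))
t=np.array([.522,.061+.05,.30]);print('delta tool',T[:3,:3].T@(t-T[:3,3])/.04)
im=f["frame"];cv2.imwrite('pics/w6z.png',cv2.resize(im[150:350,160:360],None,fx=3,fy=3,interpolation=cv2.INTER_CUBIC)[:,:,::-1])
E
```

```text
top in tool at grip [-0.00022377 -0.0019849  -0.05341878]
[ 0.5191 -0.2665  0.3061] [ 0.002   0.9952 -0.0976  0.0037] 6.2333 [-0.001 -0.022 -0.133 -0.001  0.192  0.001] [-0.32 -1.   -0.42]
xang -11.204974540036323
delta tool [-1.76323618 -9.27295628  0.10922355]
```

View pics/w6z.png

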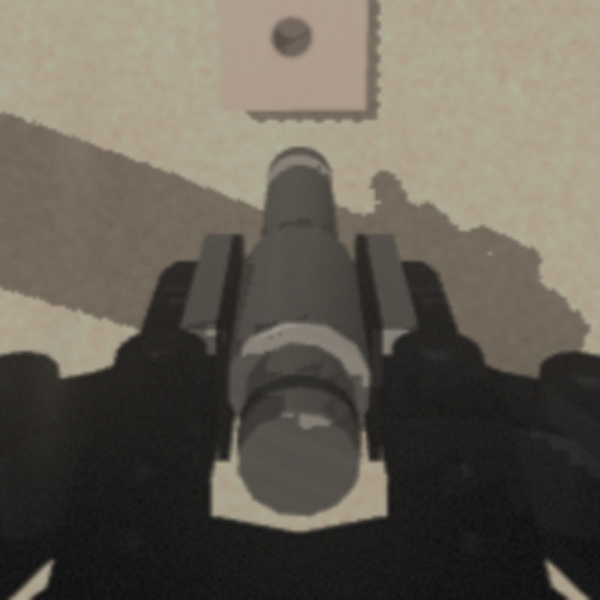

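The probe is up and in the grip: the tip shows at crop (300,155), straight in line with the tool, and the empty rack hole is at (292,37). Next I'll move past the coupling to view the mouth and tip together.

Call:
carry_out(
  moves=[
    [[0,0,0,-0.1,-0.4,0,-1],[0,0,0,-0.18,-0.9,0,-1],[0,0,0,-0.18,-0.95,0,-1],[0,0,0,-0.18,-0.95,0,-1],[0,0,0,-0.18,-0.95,0,-1],[0,0,0,-0.18,-0.95,0,-1],[0,0,0,-0.18,-0.95,0,-1],[0,0,0,-0.18,-0.95,0,-1]],
  ],
)

```text
time: 6.95
tool_pos: [0.5167, 0.0221, 0.2957]
tool_rot: [-0.0, 0.995, -0.098, -0.003]
contact_force: [0.1, 0.5, -1.7]
gripper_width: 0.239
```

Call:
carry_out(
  moves=[
    [[0,0,0,-0.18,-0.9,0,-1],[0,0,0,-0.18,-0.8,0,-1],[0,0,0,-0.1,-0.4,0,-1],[0,0,0,0,0,0,-1],[0,0,0,0,0,0,-1],[0,0,0,0,0,0,-1],[0,0,0,0,0,0,-1],[0,0,0,0,0,0,-1]],
  ],
)

```text
time: 7.62
tool_pos: [0.517, 0.1045, 0.299]
tool_rot: [0.0, 0.995, -0.099, -0.0]
contact_force: [0.2, -0.6, -1.5]
gripper_width: 0.243
```

```bash
python3 - <<'E'
from h import *
f=wrist('w7')
im=f["frame"];cv2.imwrite('pics/w7z.png',cv2.resize(im[110:230,200:320],None,fx=5,fy=5,interpolation=cv2.INTER_CUBIC)[:,:,::-1])
E
```

```text
[0.517  0.1045 0.299 ] [ 2.000e-04  9.951e-01 -9.850e-02 -5.000e-04] 7.6167 [ 0.    -0.003 -0.009  0.001  0.002 -0.001] [ 0.16 -0.61 -1.5 ]
```

View pics/w7z.png

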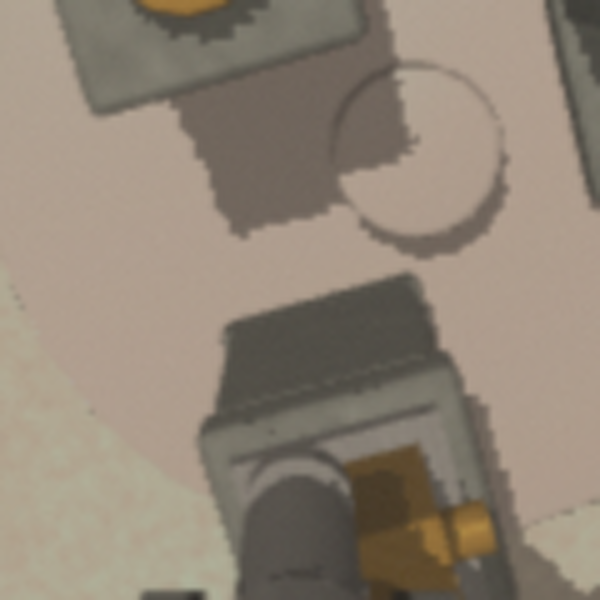

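I had the camera side backwards: the wrist camera sits on the tool's -y side, so the probe covers the mouth in this view. I'll shift to the near side of the coupling.

Call:
carry_out(
  moves=[
    [[0,0,0,0.08,0.5,0,-1],[0,0,0,0.1,0.8,0,-1],[0,0,0,0.1,0.7,0,-1],[0,0,0,0.05,0.3,0,-1],[0,0,0,0,0,0,-1],[0,0,0,0,0,0,-1],[0,0,0,0,0,0,-1],[0,0,0,0,0,0,-1]],
  ],
)

```text
time: 8.33
tool_pos: [0.5122, 0.0135, 0.2997]
tool_rot: [-0.0, 0.995, -0.097, -0.0]
contact_force: [-0.5, 0.6, -1.1]
gripper_width: 0.239
```

```bash
python3 - <<'E'
from h import *
f=wrist('w8');print(px(f,np.array([.522,.061,.194])))
im=f["frame"];cv2.imwrite('pics/w8z.png',cv2.resize(im[90:210,200:320],None,fx=5,fy=5,interpolation=cv2.INTER_CUBIC)[:,:,::-1])
E
```

```text
[0.5122 0.0135 0.2997] [-2.000e-04  9.953e-01 -9.720e-02 -0.000e+00] 8.3333 [ 0.006  0.001  0.001 -0.002 -0.002 -0.001] [-0.48  0.63 -1.14]
[259.93110029 138.42120299]
```

View pics/w8z.png

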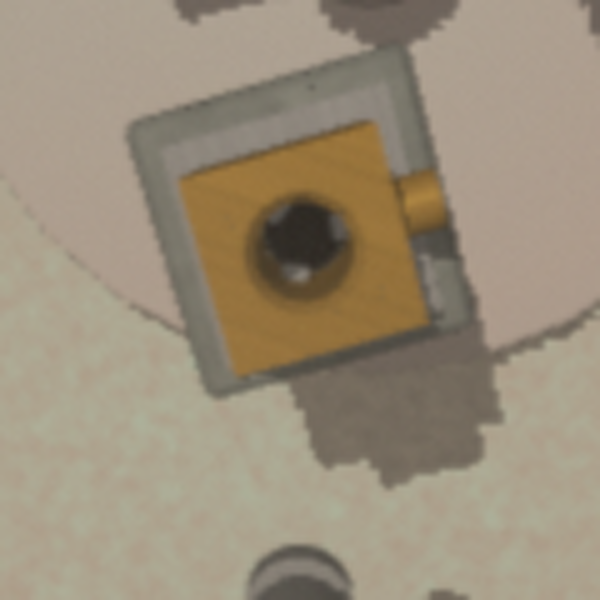

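The mouth shows at crop (301,249), which is full-frame (259.8,139.4). The brass square's centre is at (260.7,139.5) and the probe's lower shoulder edge at (259.6,198.6).

```bash
python3 - <<'E'
from h import *
f=dict(np.load('pics/w8.npz'));T=f['tool']
for n,p,z in (('mouth',(259.8,139.4),.194),('sq',(260.7,139.5),.194),('shoulder',(259.6,198.6),T[2,3]-.0553)):
    w=ray(f,*p,z);print(n,w,'tool',T[:3,:3].T@(w-T[:3,3]))
print('xang',np.degrees(np.arctan2(T[1,0],T[0,0])))
E
```

```text
mouth [0.52172369 0.06019123 0.194     ] tool [ 0.0002931  -0.04764339  0.10571697]
sq [0.52248194 0.05995323 0.194     ] tool [ 0.00108306 -0.04755656  0.10571687]
shoulder [0.51399829 0.02243516 0.24439688] tool [ 1.39016968e-05 -9.12730923e-03  5.53038547e-02]
xang -11.154511725090623
```

Call:
carry_out(
  moves=[
    [[0,0,0,0,-0.3,0,-1],[0,0,0,0,-0.5,0,-1],[0,0,0,0.01,-0.35,0.2,-1],[0,0,0,0,0,0.3,-1],[0,0,0,0,0,0.3,-1],[0,0,0,0,0,0,-1],[0,0,0,0,0,0,-1],[0,0,0,0,0,0,-1]],
  ],
)

```text
time: 9.05
tool_pos: [0.5214, 0.0574, 0.2676]
tool_rot: [0.0, 0.995, -0.098, -0.0]
contact_force: [0.1, -0.0, -1.7]
gripper_width: 0.239
```

```bash
python3 - <<'E'
from h import *
from plant import grab_frame
f=wrist('w9');T=f['tool'];off=T[:3,:3]@np.array([0,-.0016,.0623])+T[:3,3];print('tip est',off)
out=[]
for n,c in (('scene',(252,172)),('side',(232,177))):
    g=grab_frame(n);im=g['frame'];u,v=c
    out.append(cv2.resize(im[v-50:v+30,u-33:u+33],None,fx=6,fy=6,interpolation=cv2.INTER_CUBIC)); print(n,u-33,v-50,'tip px',px(g,off),'mouth px',px(g,np.array([.5218,.0602,.194])))
    np.savez(f'pics/{n}9.npz',**g)
cv2.imwrite('pics/ext9.png',np.hstack(out)[:,:,::-1])
E
```

```text
[0.5214 0.0574 0.2676] [ 1.000e-04  9.952e-01 -9.800e-02 -1.000e-04] 9.05 [-0.007 -0.008 -0.018  0.001 -0.001  0.001] [ 0.12 -0.02 -1.71]
tip est [0.52171727 0.05893997 0.20533601]
scene 219 122 tip px [250.95213294 168.67612952] mouth px [251.41186474 171.01751142]
side 199 127 tip px [231.78426154 172.32369254] mouth px [231.84665329 175.41985658]
```

View pics/ext9.png

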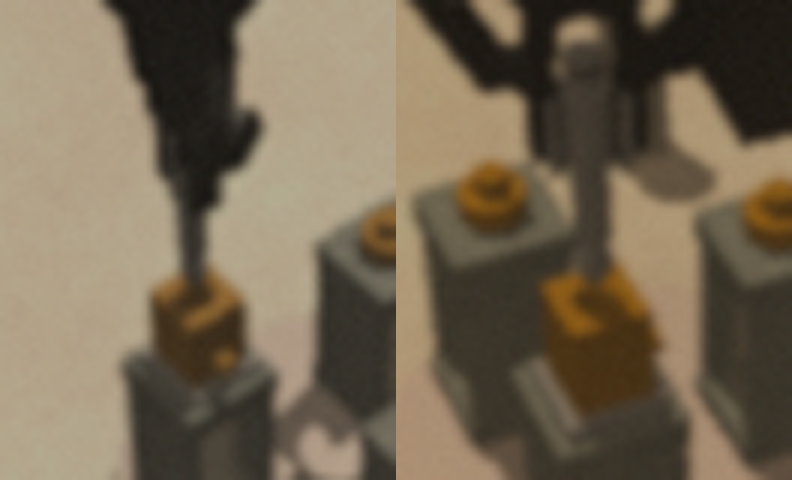

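Both fixed views show the probe hanging plumb above the brass block's mouth, with the tip estimate about 1.3 mm short in y. I'll correct that and lower the tip into the mouth.

Call:
carry_out(
  moves=[
    [[0,0,0,0,-0.03,0,-1],[0,0,0,0,0,0,-1],[0,0,0,0,0,0.1,-1],[0,0,0,0,0,0.1,-1],[0,0,0,0,0,0.1,-1],[0,0,0,0,0,0.1,-1],[0,0,0,0,0,0,-1],[0,0,0,0,0,0,-1]],
  ],
)

```text
time: 9.87
tool_pos: [0.5214, 0.0589, 0.2511]
tool_rot: [0.0, 0.995, -0.098, -0.001]
contact_force: [-0.1, 0.2, -1.2]
gripper_width: 0.239
```

Call:
carry_out(
  moves=[
    [[0,0,0,0,0,0.05,-1],[0,0,0,0,0,0.05,-1],[0,0,0,0,0,0.05,-1],[0,0,0,0,0,0,-1],[0,0,0,0,0,0,-1]],
  ],
)

```text
time: 10.28
tool_pos: [0.5216, 0.0589, 0.2455]
tool_rot: [-0.0, 0.995, -0.098, -0.0]
contact_force: [-0.1, -0.5, -0.7]
gripper_width: 0.242
```

Call:
carry_out(
  moves=[
    [[0,0,0,0,0,0.05,-1],[0,0,0,0,0,0.05,-1],[0,0,0,0,0,0,-1]],
  ],
)

```text
time: 10.53
tool_pos: [0.5215, 0.0589, 0.2412]
tool_rot: [0.0, 0.995, -0.098, -0.0]
contact_force: [0.6, -1.0, -2.0]
gripper_width: 0.241
```

Call:
carry_out(
  moves=[
    [[0,0,0,0,0,0.03,-1],[0,0,0,0,0,0.03,-1],[0,0,0,0,0,0,-1]],
  ],
)

```text
time: 10.78
tool_pos: [0.5216, 0.0589, 0.239]
tool_rot: [0.0, 0.995, -0.098, -0.0]
contact_force: [-0.2, 0.7, -1.8]
gripper_width: 0.239
```

Call:
carry_out(
  moves=[
    [[0,0,0,0,0,0.03,-1],[0,0,0,0,0,0.03,-1],[0,0,0,0,0,0,-1]],
  ],
)

```text
time: 11.03
tool_pos: [0.5216, 0.0589, 0.2366]
tool_rot: [0.0, 0.995, -0.098, -0.0]
contact_force: [-0.2, 0.1, -2.0]
gripper_width: 0.242
```

Call:
carry_out(
  moves=[
    [[0,0,0,0,0,0.025,-1],[0,0,0,0,0,0.025,-1],[0,0,0,0,0,0,-1]],
  ],
)

```text
time: 11.28
tool_pos: [0.5216, 0.0589, 0.2346]
tool_rot: [0.0, 0.995, -0.098, -0.0]
contact_force: [0.3, -0.2, -1.2]
gripper_width: 0.24
```

Call:
carry_out(
  moves=[
    [[0,0,0,0,0,0.025,-1],[0,0,0,0,0,0.025,-1],[0,0,0,0,0,0,-1]],
  ],
)

```text
time: 11.53
tool_pos: [0.5216, 0.0589, 0.2326]
tool_rot: [0.0, 0.995, -0.098, -0.0]
contact_force: [0.6, 0.7, -1.7]
gripper_width: 0.239
```

Call:
carry_out(
  moves=[
    [[0,0,0,0,0,0.025,-1],[0,0,0,0,0,0.025,-1],[0,0,0,0,0,0,-1]],
  ],
)

```text
time: 11.78
tool_pos: [0.5216, 0.0589, 0.2306]
tool_rot: [0.0, 0.995, -0.098, -0.0]
contact_force: [-0.3, 0.0, -1.0]
gripper_width: 0.242
```

Call:
carry_out(
  moves=[
    [[0,0,0,0,0,0.02,-1],[0,0,0,0,0,0.02,-1],[0,0,0,0,0,0,-1]],
  ],
)

```text
time: 12.03
tool_pos: [0.5216, 0.0589, 0.2291]
tool_rot: [0.0, 0.995, -0.098, -0.0]
contact_force: [0.1, 0.3, -1.7]
gripper_width: 0.242
```

Call:
carry_out(
  moves=[
    [[0,0,0,0,0,0.02,-1],[0,0,0,0,0,0.02,-1],[0,0,0,0,0,0,-1]],
  ],
)

```text
time: 12.28
tool_pos: [0.5217, 0.0589, 0.2275]
tool_rot: [0.0, 0.995, -0.098, -0.0]
contact_force: [0.2, 0.0, -1.3]
gripper_width: 0.239
```

Call:
carry_out(
  moves=[
    [[0,0,0,0,0,0.02,-1],[0,0,0,0,0,0.02,-1],[0,0,0,0,0,0,-1]],
  ],
)

```text
time: 12.53
tool_pos: [0.5217, 0.0589, 0.2259]
tool_rot: [0.0, 0.995, -0.098, -0.0]
contact_force: [0.7, 0.1, -0.9]
gripper_width: 0.239
```

Call:
carry_out(
  moves=[
    [[0,0,0,0,0,0.015,-1],[0,0,0,0,0,0.015,-1],[0,0,0,0,0,0,-1]],
  ],
)

```text
time: 12.78
tool_pos: [0.5217, 0.0589, 0.2247]
tool_rot: [0.0, 0.995, -0.098, -0.0]
contact_force: [-0.3, -0.4, -1.1]
gripper_width: 0.241
```

Call:
carry_out(
  moves=[
    [[0,0,0,0,0,0.015,-1],[0,0,0,0,0,0.015,-1],[0,0,0,0,0,0,-1]],
  ],
)

```text
time: 13.03
tool_pos: [0.5217, 0.0589, 0.2236]
tool_rot: [0.0, 0.995, -0.098, -0.0]
contact_force: [0.6, -0.3, -1.6]
gripper_width: 0.238
```

Call:
carry_out(
  moves=[
    [[0,0,0,0,0,0.015,-1],[0,0,0,0,0,0.015,-1],[0,0,0,0,0,0,-1]],
  ],
)

```text
time: 13.28
tool_pos: [0.5219, 0.0588, 0.2226]
tool_rot: [0.0, 0.995, -0.098, 0.0]
contact_force: [0.5, -0.9, -1.0]
gripper_width: 0.242
```

Call:
carry_out(
  moves=[
    [[0,0,0,0,0,0.015,-1],[0,0,0,0,0,0.015,-1],[0,0,0,0,0,0,-1]],
  ],
)

```text
time: 13.53
tool_pos: [0.5219, 0.0588, 0.2216]
tool_rot: [0.0, 0.995, -0.098, 0.0]
contact_force: [0.3, -1.5, 0.1]
gripper_width: 0.242
```

Call:
carry_out(
  moves=[
    [[0,0,0,0,0,0.015,-1],[0,0,0,0,0,0.015,-1],[0,0,0,0,0,0,-1]],
  ],
)

```text
time: 13.78
tool_pos: [0.522, 0.0589, 0.2205]
tool_rot: [-0.0, 0.995, -0.098, 0.0]
contact_force: [1.0, -0.8, 2.0]
gripper_width: 0.239
```

```bash
python3 - <<'E'
from h import *
f=wrist('w10');im=f["frame"];cv2.imwrite('pics/w10z.png',cv2.resize(im[110:350,160:360],None,fx=2.5,fy=2.5,interpolation=cv2.INTER_CUBIC)[:,:,::-1])
E
```

```text
[0.522  0.0589 0.2205] [-1.000e-04  9.952e-01 -9.770e-02  4.000e-04] 13.7833 [-0.001  0.001 -0.    -0.001  0.001 -0.001] [ 0.96 -0.79  2.04]
```

View pics/w10z.png

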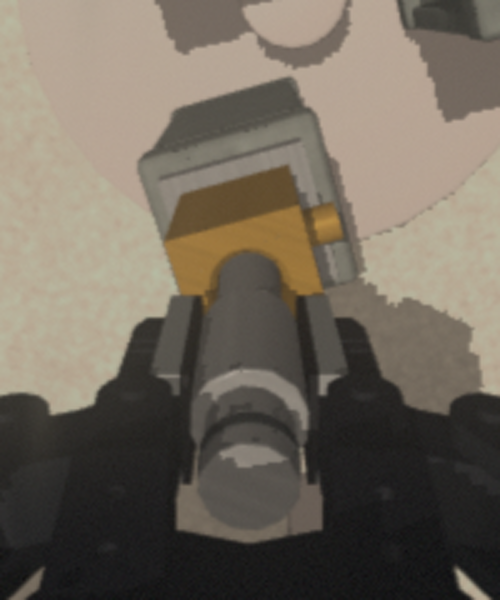

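Contact begins at a depth of about 35 mm, and the picture shows the probe in the mouth, upright and unslipped in the grip. This should be the jaws riding on the cone. I'll continue in small steps.

Call:
carry_out(
  moves=[
    [[0,0,0,0,0,0.015,-1],[0,0,0,0,0,0.015,-1],[0,0,0,0,0,0,-1]],
  ],
)

```text
time: 14.08
tool_pos: [0.522, 0.0589, 0.2192]
tool_rot: [-0.0, 0.995, -0.098, 0.0]
contact_force: [-0.3, -0.9, 3.2]
gripper_width: 0.242
```

Call:
carry_out(
  moves=[
    [[0,0,0,0,0,0.015,-1],[0,0,0,0,0,0.015,-1],[0,0,0,0,0,0,-1]],
  ],
)

```text
time: 14.33
tool_pos: [0.522, 0.0589, 0.218]
tool_rot: [-0.0, 0.995, -0.098, 0.0]
contact_force: [0.4, -0.1, 3.6]
gripper_width: 0.239
```

Call:
carry_out(
  moves=[
    [[0,0,0,0,0,0.015,-1],[0,0,0,0,0,0.015,-1],[0,0,0,0,0,0,-1]],
  ],
)

```text
time: 14.58
tool_pos: [0.5218, 0.0589, 0.2165]
tool_rot: [-0.0, 0.995, -0.098, 0.0]
contact_force: [1.3, -0.9, -0.3]
gripper_width: 0.242
```

Call:
carry_out(
  moves=[
    [[0,0,0,0,0,0.015,-1],[0,0,0,0,0,0.015,-1],[0,0,0,0,0,0,-1]],
  ],
)

```text
time: 14.83
tool_pos: [0.5215, 0.0588, 0.2143]
tool_rot: [0.0, 0.995, -0.098, -0.0]
contact_force: [0.8, -0.3, -0.8]
gripper_width: 0.242
```

Call:
carry_out(
  moves=[
    [[0,0,0,0,0,0.015,-1],[0,0,0,0,0,0.015,-1],[0,0,0,0,0,0,-1]],
  ],
)

```text
time: 15.08
tool_pos: [0.5215, 0.0589, 0.2136]
tool_rot: [0.0, 0.995, -0.098, -0.0]
contact_force: [0.1, -0.3, -0.5]
gripper_width: 0.24
```

The push fell back to about 1 N at 42.7 mm, so the cone is through and the jaws ride on the 16 mm land. I'll feel for the seat in finer steps.

Call:
carry_out(
  moves=[
    [[0,0,0,0,0,0.015,-1],[0,0,0,0,0,0,-1]],
  ],
)

```text
time: 15.25
tool_pos: [0.5216, 0.0589, 0.2133]
tool_rot: [0.0, 0.995, -0.098, -0.0]
contact_force: [0.8, -1.1, 0.5]
gripper_width: 0.245
```

Call:
carry_out(
  moves=[
    [[0,0,0,0,0,0.015,-1],[0,0,0,0,0,0,-1]],
  ],
)

```text
time: 15.42
tool_pos: [0.5216, 0.0589, 0.2128]
tool_rot: [0.0, 0.995, -0.098, -0.0]
contact_force: [1.2, -1.0, 0.5]
gripper_width: 0.238
```

Call:
carry_out(
  moves=[
    [[0,0,0,0,0,0.015,-1],[0,0,0,0,0,0,-1]],
  ],
)

```text
time: 15.58
tool_pos: [0.5217, 0.0589, 0.2122]
tool_rot: [-0.0, 0.995, -0.098, -0.0]
contact_force: [0.7, -0.0, -0.5]
gripper_width: 0.241
```

Call:
carry_out(
  moves=[
    [[0,0,0,0,0,0.015,-1],[0,0,0,0,0,0,-1]],
  ],
)

```text
time: 15.75
tool_pos: [0.5218, 0.0589, 0.2117]
tool_rot: [-0.0, 0.995, -0.098, 0.0]
contact_force: [0.3, 0.1, -0.1]
gripper_width: 0.24
```

Call:
carry_out(
  moves=[
    [[0,0,0,0,0,0.015,-1],[0,0,0,0,0,0,-1]],
  ],
)

```text
time: 15.92
tool_pos: [0.5217, 0.0589, 0.211]
tool_rot: [-0.0, 0.995, -0.098, 0.0]
contact_force: [1.1, -1.4, 0.4]
gripper_width: 0.24
```

Call:
carry_out(
  moves=[
    [[0,0,0,0,0,0.012,-1],[0,0,0,0,0,0,-1]],
  ],
)

```text
time: 16.08
tool_pos: [0.5217, 0.0589, 0.2105]
tool_rot: [-0.0, 0.995, -0.098, 0.0]
contact_force: [1.1, -0.5, 0.1]
gripper_width: 0.243
```

Call:
carry_out(
  moves=[
    [[0,0,0,0,0,0.012,-1],[0,0,0,0,0,0,-1]],
  ],
)

```text
time: 16.25
tool_pos: [0.5217, 0.0589, 0.21]
tool_rot: [-0.0, 0.995, -0.098, -0.0]
contact_force: [0.5, -0.5, 0.1]
gripper_width: 0.241
```

Call:
carry_out(
  moves=[
    [[0,0,0,0,0,0.012,-1],[0,0,0,0,0,0,-1]],
  ],
)

```text
time: 16.42
tool_pos: [0.5218, 0.0589, 0.2099]
tool_rot: [-0.0, 0.995, -0.098, 0.0]
contact_force: [0.3, -0.9, 1.4]
gripper_width: 0.238
```

Call:
carry_out(
  moves=[
    [[0,0,0,0,0,0.01,-1],[0,0,0,0,0,0,-1]],
  ],
)

```text
time: 16.58
tool_pos: [0.5218, 0.0589, 0.2096]
tool_rot: [-0.0, 0.995, -0.098, 0.0]
contact_force: [-0.9, -0.9, 1.9]
gripper_width: 0.243
```

Call:
carry_out(
  moves=[
    [[0,0,0,0,0,0.01,-1],[0,0,0,0,0,0,-1]],
  ],
)

```text
time: 16.75
tool_pos: [0.5218, 0.0589, 0.2094]
tool_rot: [-0.0, 0.995, -0.098, 0.0]
contact_force: [-1.2, -1.0, 4.5]
gripper_width: 0.241
```

The seat is reached: Fz is rising at a TCP height of about 0.2096. I'll press on in 0.4 mm steps and watch for the snap.

Call:
carry_out(
  moves=[
    [[0,0,0,0,0,0.01,-1],[0,0,0,0,0,0,-1]],
  ],
)

```text
time: 16.92
tool_pos: [0.5219, 0.0589, 0.2091]
tool_rot: [-0.0, 0.995, -0.098, 0.0]
contact_force: [-1.3, -0.1, 4.6]
gripper_width: 0.242
```

Call:
carry_out(
  moves=[
    [[0,0,0,0,0,0.01,-1],[0,0,0,0,0,0,-1]],
  ],
)

```text
time: 17.08
tool_pos: [0.5219, 0.0589, 0.2089]
tool_rot: [-0.0, 0.995, -0.098, 0.0]
contact_force: [-1.8, -0.6, 6.9]
gripper_width: 0.24
```

Call:
carry_out(
  moves=[
    [[0,0,0,0,0,0.01,-1],[0,0,0,0,0,0,-1]],
  ],
)

```text
time: 17.25
tool_pos: [0.522, 0.0589, 0.2087]
tool_rot: [-0.0, 0.995, -0.098, 0.0]
contact_force: [-1.8, -0.2, 6.1]
gripper_width: 0.24
```

Call:
carry_out(
  moves=[
    [[0,0,0,0,0,0.01,-1],[0,0,0,0,0,0,-1]],
  ],
)

```text
time: 17.42
tool_pos: [0.522, 0.0589, 0.2085]
tool_rot: [-0.0, 0.995, -0.098, 0.0]
contact_force: [-2.2, -0.4, 8.2]
gripper_width: 0.243
```

Call:
carry_out(
  moves=[
    [[0,0,0,0,0,0.01,-1],[0,0,0,0,0,0,-1]],
  ],
)

```text
time: 17.58
tool_pos: [0.5223, 0.0588, 0.208]
tool_rot: [0.0, 0.995, -0.098, 0.001]
contact_force: [-0.4, -1.2, 5.7]
gripper_width: 0.244
```

Call:
carry_out(
  moves=[
    [[0,0,0,0,0,0.01,-1],[0,0,0,0,0,0,-1]],
  ],
)

```text
time: 17.75
tool_pos: [0.5223, 0.0588, 0.208]
tool_rot: [0.0, 0.995, -0.098, 0.001]
contact_force: [-1.4, -1.0, 8.0]
gripper_width: 0.241
```

Call:
carry_out(
  moves=[
    [[0,0,0,0,0,0,-1],[0,0,0,0,0,0,-1]],
  ],
)

```text
time: 17.92
tool_pos: [0.5223, 0.0588, 0.208]
tool_rot: [0.0, 0.995, -0.098, 0.001]
contact_force: [-1.7, -1.5, 7.7]
gripper_width: 0.238
```

Call:
carry_out(
  moves=[
    [[0,0,0,0,0,0.008,-1],[0,0,0,0,0,0,-1]],
  ],
)

```text
time: 18.08
tool_pos: [0.5223, 0.0588, 0.2079]
tool_rot: [0.0, 0.995, -0.098, 0.001]
contact_force: [-2.1, -0.7, 8.5]
gripper_width: 0.243
```

Call:
carry_out(
  moves=[
    [[0,0,0,0,0,0,-1]],
  ],
)

```text
time: 18.17
tool_pos: [0.5223, 0.0588, 0.2079]
tool_rot: [0.0, 0.995, -0.098, 0.001]
contact_force: [-1.4, -0.7, 7.8]
gripper_width: 0.243
```

Call:
carry_out(
  moves=[
    [[0,0,0,0,0,0.01,-1],[0,0,0,0,0,0,-1]],
  ],
)

```text
time: 18.33
tool_pos: [0.5223, 0.0588, 0.2078]
tool_rot: [0.0, 0.995, -0.098, 0.001]
contact_force: [-2.6, -1.1, 10.4]
gripper_width: 0.237
```

Call:
carry_out(
  moves=[
    [[0,0,0,0,0,0.01,-1],[0,0,0,0,0,0,-1]],
  ],
)

```text
time: 18.5
tool_pos: [0.5224, 0.0588, 0.2077]
tool_rot: [0.0, 0.995, -0.098, 0.001]
contact_force: [-2.6, -1.1, 10.8]
gripper_width: 0.243
```

Call:
carry_out(
  moves=[
    [[0,0,0,0,0,0.008,-1],[0,0,0,0,0,0,-1]],
  ],
)

```text
time: 18.67
tool_pos: [0.5224, 0.0588, 0.2075]
tool_rot: [0.0, 0.995, -0.098, 0.001]
contact_force: [-3.8, 0.0, 11.5]
gripper_width: 0.238
```

Call:
carry_out(
  moves=[
    [[0,0,0,0,0,0.005,-1],[0,0,0,0,0,0,-1]],
  ],
)

```text
time: 18.83
tool_pos: [0.5224, 0.0588, 0.2074]
tool_rot: [0.0, 0.995, -0.098, 0.001]
contact_force: [-3.2, -0.1, 11.6]
gripper_width: 0.243
```

Call:
carry_out(
  moves=[
    [[0,0,0,-0.01,0,0,-1],[0,0,0,0,0,0,-1]],
  ],
)

```text
time: 19.0
tool_pos: [0.5223, 0.0588, 0.2076]
tool_rot: [0.0, 0.995, -0.098, 0.002]
contact_force: [-3.6, -0.5, 10.4]
gripper_width: 0.243
```

Call:
carry_out(
  moves=[
    [[0,0,0,0,0,0.005,-1],[0,0,0,0,0,0,-1]],
  ],
)

```text
time: 19.17
tool_pos: [0.5223, 0.0588, 0.2074]
tool_rot: [0.0, 0.995, -0.098, 0.002]
contact_force: [-2.8, 0.6, 11.5]
gripper_width: 0.241
```

Push is about 13 N and the estimated seat press is about 2.2 mm. I'll test for the lock by easing upward: if locked, the force vanishes within about 0.5 mm, otherwise only after about 2 mm.

Call:
carry_out(
  moves=[
    [[0,0,0,0,0,-0.02,-1],[0,0,0,0,0,0,-1]],
  ],
)

```text
time: 19.33
tool_pos: [0.5223, 0.0588, 0.2078]
tool_rot: [0.0, 0.995, -0.098, 0.002]
contact_force: [-1.6, -1.5, 9.9]
gripper_width: 0.244
```

Call:
carry_out(
  moves=[
    [[0,0,0,0,0,-0.02,-1],[0,0,0,0,0,0,-1]],
  ],
)

```text
time: 19.5
tool_pos: [0.5222, 0.0588, 0.2079]
tool_rot: [0.0, 0.995, -0.098, 0.001]
contact_force: [-0.8, -1.4, 7.6]
gripper_width: 0.243
```

Call:
carry_out(
  moves=[
    [[0,0,0,0,0,-0.02,-1],[0,0,0,0,0,0,-1]],
  ],
)

```text
time: 19.67
tool_pos: [0.5221, 0.0588, 0.208]
tool_rot: [0.0, 0.995, -0.098, 0.001]
contact_force: [0.5, -1.1, 5.8]
gripper_width: 0.242
```

Call:
carry_out(
  moves=[
    [[0,0,0,0,0,-0.02,-1],[0,0,0,0,0,0,-1]],
  ],
)

```text
time: 19.83
tool_pos: [0.522, 0.0588, 0.208]
tool_rot: [0.0, 0.995, -0.098, 0.001]
contact_force: [2.2, -1.8, 3.0]
gripper_width: 0.248
```

Call:
carry_out(
  moves=[
    [[0,0,0,0,0,-0.02,-1],[0,0,0,0,0,0,-1]],
  ],
)

```text
time: 20.0
tool_pos: [0.5218, 0.0588, 0.2081]
tool_rot: [0.0, 0.995, -0.098, 0.001]
contact_force: [5.1, -1.9, -0.4]
gripper_width: 0.242
```

Call:
carry_out(
  moves=[
    [[0,0,0,0.01,0,-0.02,-1],[0,0,0,0,0,0,-1]],
  ],
)

```text
time: 20.17
tool_pos: [0.5218, 0.0588, 0.2082]
tool_rot: [0.0, 0.995, -0.098, 0.0]
contact_force: [5.2, -2.1, -3.9]
gripper_width: 0.241
```

Call:
carry_out(
  moves=[
    [[0,0,0,0.01,0,-0.01,-1],[0,0,0,0,0,0,-1]],
  ],
)

```text
time: 20.33
tool_pos: [0.5219, 0.0588, 0.2082]
tool_rot: [0.0, 0.995, -0.098, -0.001]
contact_force: [5.6, -1.3, -3.8]
gripper_width: 0.239
```

The pull-up test held: Fz went to -4 N with z fixed at 0.2082, so the probe is locked. I'll relax the load and open.

Call:
carry_out(
  moves=[
    [[0,0,0,0.02,0,0.02,-1],[0,0,0,0,0,0,-1]],
  ],
)

```text
time: 20.5
tool_pos: [0.5222, 0.0587, 0.2082]
tool_rot: [0.0, 0.995, -0.098, -0.001]
contact_force: [2.3, -1.4, -1.4]
gripper_width: 0.243
```

Call:
carry_out(
  moves=[
    [[0,0,0,0.02,0,0.01,-1],[0,0,0,0,0,0,-1]],
  ],
)

```text
time: 20.67
tool_pos: [0.5226, 0.0587, 0.2081]
tool_rot: [-0.0, 0.995, -0.098, -0.002]
contact_force: [-3.1, -0.6, -0.0]
gripper_width: 0.238
```

Call:
carry_out(
  moves=[
    [[0,0,0,-0.01,0,0,-1],[0,0,0,0,0,0,-1],[0,0,0,0,0,0,-0.4],[0,0,0,0,0,0,-0.2],[0,0,0,0,0,0,0],[0,0,0,0,0,0,0.5],[0,0,0,0,0,0,1],[0,0,0,0,0,0,1]],
  ],
)

```text
time: 21.33
tool_pos: [0.5234, 0.0586, 0.2088]
tool_rot: [-0.0, 0.995, -0.098, 0.0]
contact_force: [-0.6, 0.3, 0.6]
gripper_width: 0.901
```

Call:
carry_out(
  moves=[
    [[0,0,0,0,0,0,1],[0,0,0,0,0,0,1],[0,0,0,0,0,0,1],[0,0,0,0,0,0,1]],
  ],
)

```text
time: 21.67
tool_pos: [0.5233, 0.0586, 0.2086]
tool_rot: [-0.0, 0.995, -0.098, 0.0]
contact_force: [-1.0, -0.4, 0.6]
gripper_width: 1.002
```

```bash
python3 - <<'E'
from h import *
f=wrist('w11')
E
```

```text
[0.5233 0.0586 0.2086] [-0.      0.9952 -0.0977  0.    ] 21.6667 [-0.    -0.001 -0.002  0.     0.    -0.   ] [-0.97 -0.36  0.62]
```

View pics/w11.png

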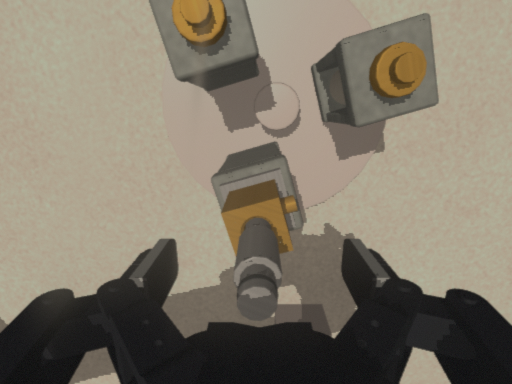

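The probe stands in the coupling and the fingers are open and clear on both sides (probe top at about (257,297)). I'll back straight up.

Call:
carry_out(
  moves=[
    [[0,0,0,0,0,-0.3,1],[0,0,0,0,0,-0.7,1],[0,0,0,0,0,-0.8,1],[0,0,0,0,0,-0.7,1],[0,0,0,0,0,-0.3,1],[0,0,0,0,0,0,1],[0,0,0,0,0,0,1],[0,0,0,0,0,0,1]],
  ],
)

```text
time: 22.38
tool_pos: [0.5225, 0.0586, 0.3184]
tool_rot: [0.0, 0.995, -0.098, -0.002]
contact_force: [0.9, 0.1, 0.1]
gripper_width: 1.0
```

```bash
python3 - <<'E'
from h import *
from plant import grab_frame
f=wrist('w12');T=f['tool']
im=f["frame"]
print(px(f,np.array([.5219,.0602,.261])))
a=cv2.resize(im[130:250,200:320],None,fx=4,fy=4,interpolation=cv2.INTER_CUBIC)
g=grab_frame('side');np.savez('pics/side12.npz',**g);b=cv2.resize(g['frame'][117:217,190:270],None,fx=4.8,fy=4.8,interpolation=cv2.INTER_CUBIC)
cv2.imwrite('pics/fin.png',np.hstack([a,b])[:,:,::-1]);print(a.shape,b.shape)
E
```

```text
[0.5225 0.0586 0.3184] [ 1.000e-04  9.952e-01 -9.770e-02 -1.700e-03] 22.3833 [ 0.001  0.008  0.017 -0.001  0.003  0.   ] [0.89 0.08 0.07]
[258.60482689 207.39513655]
(480, 480, 3) (480, 384, 3)
```

View pics/fin.png

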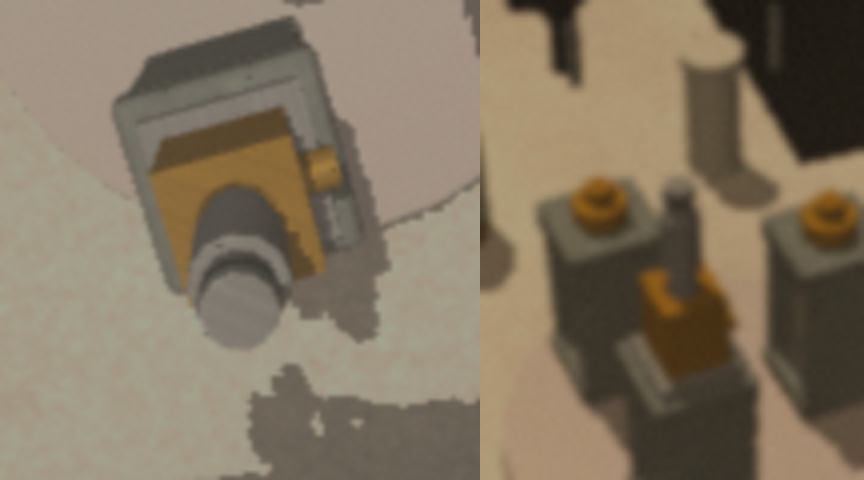

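The final views agree: the probe stands upright in the brass mouth, its top at full-frame (259,206) against a predicted (258.6,207.4). The gripper is 11 cm up and clear. Handing in.

```bash
python3 -c "
from plant import ticket,state
print(ticket.job_done(), state()['time'])"
```

```text
the job is handed in; nothing more can be done
the job is handed in; nothing more can be done
```

The probe is in the brass coupling, locked by the jaws as far as I could test, and let go; I handed the job in at about 22.5 s of the 72 s. No verdict came back.

- **Insertion:** I gripped the probe by its sleeve, lifted it out of the rack, lined it up with the mouth using the wrist camera, and lowered it in small steps.
    - The jaws came onto the cone at about 35 mm depth and let it through at about 41 mm.
    - The seat was felt at about 46.6 mm.
    - I pressed to at most about 13 N, roughly 2.2 mm of seat travel.
- **Lock:** There was no clear force drop at one moment to mark the snap, so I pulled up on the probe to test it. The force fell from +11.5 N to -4 N while the tool rose only 0.8 mm, which fits a locked tube. The seat's final position could not be read directly.
- **After release:** The fingers opened clear and the arm backed up 11 cm with no contact force. The last pictures show the probe upright in the mouth, its top within about 1.5 pixels of where I predicted. I saw no sign of contact with the plug, beaker, bottle or liner, but did not re-measure their positions.
- **Disagreements:**
    - The first mouth estimates from the two fixed cameras differed by up to 10 mm in y, so I relied on the wrist camera.
    - Side forces of up to about 5.6 N in x appeared during the pull test, and I eased them to about 3 N or less before opening.

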